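Dispense one weighing dish with a single turn of the flywheel

TASK

Dispense one dish onto the outlet ledge: turn the dispenser's flywheel by its upright handle clockwise (seen from above) through exactly one full turn, so that the pusher makes one complete stroke, comes fully back, and the handle stops in line with the white park mark. Then pick up the dish that came out and set it down gently, lid up, in the middle of the balance pan. Leave the other dishes in the magazine and the bottle, beaker and timer where they stand.

Things in the scene. Friction and masses are not known exactly. Their poses are not given: they have to be found in the camera images.
- dispenser: Fixed dish dispenser. Origin on the worktop under the flywheel's axis; x points level from flywheel to outlet, z up. Grey base plate x -74..198, y -66..66 mm, top 12 mm up. Magazine (clear square shaft): x 52..120, y -36..36, top 96 mm up. Rod bridge with the white park mark: x -71..-60, 43 mm high. Yoke and pusher blade lie 31 to 39 mm up and slide 76 mm along x as the wheel turns.
- wheel_axis (a point): Point on the flywheel's vertical axis, 110 mm above the worktop (grip height of the handle). It does not move when the wheel turns; its axes are those of the dispenser. Beware: a computer tower over 0.4 m high stands on the left, its right side running from about x 0.50, y 0.18 to x 0.65, y 0.08 m, so come to the work from the front (x below 0.45); a tall cabinet stands right of y -0.40.
- handle_grip (a point): On the axis of the upright black handle, 110 mm above the worktop. The handle is a round sleeve 22 mm in diameter, 46 to 129 mm above the worktop, and spins freely on the crank pin, so one grasp of fixed orientation can carry it all the way round. It runs on a circle of radius 38 mm round wheel_axis. Higher than 100 mm up nothing else of the dispenser is in the way.
- flywheel (a joint): Flywheel angle, rad, growing clockwise seen from above; 104 mm wheel, top 28 mm up. 0 = parked, handle at the park mark, pusher back. At angle q the handle is at (-38 cos q, 38 sin q) mm in the dispenser's x, y. At pi the dish is out on the ledge, at 2 pi the pusher is back and the stack has dropped. Starts within 0.25 of 0; stop at -0.45; stays where left (about 2 N at the handle); can overrun.
- magazine (a point): Point on the bed (30 mm above the worktop) at the middle of the magazine, 86 mm from the wheel axis; axes of the dispenser, z up. The four dishes stand here one on another.
- outlet (a point): On top of the outlet ledge (30 mm above the worktop, 60 mm wide, x 119..194 mm of the dispenser), where the middle of the dish comes to rest after the stroke, 158 mm from the wheel axis and 38 mm from the magazine's front: grip the dish across, along the dispenser's y axis.
- dish0_centre (a point): Centre (half-way up) of the lowest dish at the start, the one that is dispensed: white round lidded dish 55 mm in diameter, 15 mm high, about 35 g; z axis up through the lid.
- dish1_centre (a point): Centre of the second dish from below, same size.
- dish2_centre (a point): Centre of the third dish from below, same size.
- dish3_centre (a point): Centre of the top dish, same size.
- pan (a point): Middle of the top face of the balance pan, 52 mm above the worktop: steel disc 90 mm in diameter, flat, 4 mm thick. The axes are those of the balance.
- balance: Compact white balance, fixed to the worktop, 170 mm (its x) by 130 mm (its y), housing 40 mm high; the pan stands 8 mm above it, its middle 28 mm to +x of the origin. Origin under the middle of the housing, on the worktop. Its sloped front with display and keys is at its -x side.
- square_bottle: Bystander: white square bottle 54 x 54 x 103 mm, origin at the middle of its underside.
- beaker: Bystander: empty glass beaker 55 mm in diameter, 71 mm high, origin at the middle of its underside.
- timer: Bystander: flat white timer 68 x 68 x 21 mm, origin at the middle of its underside.
- dish0: The same lowest dish; origin at the middle of its underside.

How it is judged:
On the way, in this order (a step that is already met when the one before it is completed fails the run):
1. half a turn: the lowest dish has been pushed out onto the ledge (value of joint flywheel between 2.84159 and 4.44159 rad and x of dish0_centre in the frame of magazine above 0.062 m).
2. the turn is completed: handle at the park mark, pusher back, the other three dishes dropped onto the bed (value of joint flywheel between 5.98319 and 6.58319 rad and z of dish1_centre in the frame of magazine below 0.0115 m and horizontal distance between each of dish1_centre, dish2_centre, dish3_centre and magazine below 0.008 m and z of dish2_centre in the frame of magazine below 0.0265 m and z of dish3_centre in the frame of magazine below 0.0415 m), for 0.2 s.
At the end, for the whole second after the job is handed in: The flywheel has made one full turn and stands within 0.3 rad of its park mark, at rest; the dispensed dish lies flat and lid up on the balance pan, its centre within 15 mm of the pan's middle, at rest; the other three dishes lie stacked in the magazine, down on the bed, within 8 mm of its middle (all of step 2 and horizontal distance between dish0_centre and pan below 0.015 m and z of dish0_centre in the frame of pan between 0.004 and 0.011 m and angle between dish0_centre's own z axis and vertical below 0.08 rad and linear speed of dish0 below 0.02 m/s and velocity of joint flywheel between -0.1 and 0.1 rad/s); the robot touches nothing.
It fails at once if the flywheel is turned well past the park mark into a second stroke (value of joint flywheel above 6.98319 rad).
It fails at once if the dispensed dish is dropped (contact force between dish0 and the fingers below 0.2 N and linear speed of dish0 above 0.45 m/s).
It fails at once if a bystander is pushed away (distance of any of square_bottle, beaker, timer from where it was at the start of the episode above 0.03 m).
It fails at once if another dish is taken out of the magazine (horizontal distance between any of dish1_centre, dish2_centre, dish3_centre and magazine above 0.03 m).
It also fails if it takes over 64 s, if anything falls off the work surface, if the arm or the gripper's body presses on something with over 40 N, if the wrist force passes 120 N, or if a joint passes its speed limit or range.

ROBOT

A 6-joint arm with a two-finger parallel gripper is mounted at the origin on a cart in front of the work surface, level with it; the furniture and walls round the work are solid. World frame = base frame: x ahead of the robot, y to its left, z up, the work surface at z = 0. Lengths are in m, angles in rad, forces in N, time in s.
With the tool pointing down it reaches from about 0.375 to 0.975 m from the base axis. Payload 3.8 kg.
Tool frame: the origin (TCP) lies on the centre line of the jaws, within the pads' length; the fingertips stand 17 mm ahead of it and the grasp point (between the pads) lies 2 mm behind it (arm.tip_extent is the distance from the TCP to the fingertips, in m); z points along the fingers, y is the line along which they close (so a half turn about z gives the same grasp; the last joint's range is limited). The gripper opens to 88 mm and grips with 3 to 60 N. Pads are 18 mm wide; open, the fingers measure 123 mm over their backs; the gripper's body (75 mm by 187 mm) begins 45 mm behind the grasp point.
Start: joints at [1.302, 0.264, 1.604, -0, 1.274, -0.037], TCP at [0.155, 0.657, 0.256] pointing down, gripper open.
Joint ranges: [-2.63, 2.63], [-0.94, 2.18], [0.31, 2.57], [-1.31, 4.45], [0, 2.66], [-2.55, 2.55]. Speed limits (rad/s): [2.57, 2.57, 3.14, 3.14, 3.14, 3.14].

INTERFACE

Orientations are given as a rotation vector (axis times angle).
In Python, from workcell import monitor, read_camera, camera_model, hand_in, nets, arm gives the robot as it stands.
- The arm moves only by the tool jog_arm, never from a script. Its argument "steps" is a list of rows, each a list of 6 numbers: the shift along the tool's x, y, z scaled (see below), then the turn, a rotation vector about the tool's x, y, z scaled (see below). A call has 1 to 10 rows; each row shifts and turns the commanded pose from where the row before left it, along the tool's axes as they then stand; what a row does not reach is not made up. The controller multiplies each number of a shift by 0.075 m and each number of a turn by pi/2 rad. A row lasts 1/8 s, in which the tool goes at most 62.5 mm and 10.7 degrees, less where a joint would pass 70% of its speed; a pose out of reach is approached as far as the arm can. A call with a number of a shift or a turn outside -1 to 1 is refused whole. A call with a gripper value outside its range is refused whole. "jaw" is the opening, from 0 (shut) to 1 (fully open), set as the call begins (left out, the last holds). The fingers move at their own pace and stop on an object; "force" is the grip in N (left out, the last holds). Time passes only in rows, so rows that do not move let the fingers close. It gives the time, the measured TCP pose, the force, the opening and the grip force at its end, in the units of the state.
- monitor.read_state(): the state, without advancing time (a new reading comes with each control period).
- read_camera(name): name is "side" or "top" or "wrist"; returns (picture, depth): 480x640x3 uint8, red, green, blue; 480x640 float32, m along the optical axis (not along the pixel's ray), 0 where there is no reading.
- camera_model(name): a dict with "fx", "fy", "cx", "cy" (pixels), "distortion" ([k1, k2, p1, p2, k3] as OpenCV has them; the pictures are not rectified), "rvec" (rotation vector, rad) and "tvec" (3), from world to camera coordinates, as OpenCV has them; the wrist camera has in their place "hand_eye" (4x4, takes a point from camera to tool coordinates, whose origin is the TCP and whose axes are the flange's). Camera axes: x right, y down, z forward; pixel columns grow to the right and rows downward; lengths in m; the calibration is good to about 2 mm. A picture is of the moment at which its call begins: read the wrist's pose just before it. camera_model takes no time and is no camera call.
- hand_in(): hands the job in; it is judged then, once.
Trained networks look in the newest picture that a camera, given by its name, has taken for a name from the list of things; names that differ only in an ending like _2 or _b are one class to them, and where a whole thing is asked for, a point or a joint stands for the part that bears it (a point fixed in the world has none). Each returns a list of dicts, best first, with "p" (0 to 1); they miss things now and then, are a little off and sometimes report something else, mostly with a low value. They report only what shows in the picture. A call takes as long as a camera call.
- nets.boxes_of(camera, name): "centre" ([x, y, z] in m, in the coordinates of the camera as it stood for that picture, good to about 4 mm: the middle of the surface that is visible of it).
- nets.silhouettes(camera, name): "pixels" (480x640 bool, what is visible of it).
The state is a dict: "time": time; "joints": joint angles; "joint_vel": joint speeds; "joint_torque": joint torques, N m; "tool_pos": TCP position; "eef_rot": TCP orientation; "wrist_force": force on the tool from outside, world axes, zero at the start; "ft_torque": the same for the moment, N m; "opening": finger opening in m; "finger_force": force on a finger pad.
Only numpy, scipy, OpenCV 4.12 (cv2) and the standard library are available. Lean on these libraries where they do the work, as an engineer would, in place of code of your own. Each camera call takes 0.05 s, during which the arm holds its last target. There are 200 camera calls.

## Working session

There is one attempt and no reset: what is moved stays moved. The work goes in short steps, Python scripts to look and compute and a tool call to move; the robot and the scene stay as the last step left them, time stands still between calls to the robot, and variables do not carry over. Pictures are saved under pics/ and viewed, at most 10 in all, crops included, and the job is handed in when it is done.

Besides the shell and the picture viewer there is one more tool, called as name([rows], argument=value, ...), one row to a line, values as JSON. jog_arm: Moves the arm, as the interface text tells. Its arguments: {"type":"object","properties":{"steps":{"type":"array"},"jaw":{"type":"number"},"force":{"type":"number"}},"required":["steps"]}

```bash
mkdir -p pics; cat > h.py <<'E'
import numpy as np, cv2
from workcell import monitor, read_camera, camera_model, hand_in, nets, arm
from scipy.spatial.transform import Rotation as R
def world_T(cam):
    m=camera_model(cam)
    if cam=="wrist":
        s=monitor.read_state(); T=np.eye(4); T[:3,:3]=R.from_rotvec(s["eef_rot"]).as_matrix(); T[:3,3]=s["tool_pos"]
        return T@np.array(m["hand_eye"])
    T=np.eye(4); T[:3,:3]=R.from_rotvec(np.ravel(m["rvec"])).as_matrix(); T[:3,3]=np.ravel(m["tvec"]); return np.linalg.inv(T)
def cloud(cam,d,T):
    m=camera_model(cam); K=np.array([[m["fx"],0,m["cx"]],[0,m["fy"],m["cy"]],[0,0,1.]])
    v,u=np.mgrid[:480,:640]; p=np.stack([u.ravel(),v.ravel()],1).astype(float)[:,None]
    n=cv2.undistortPoints(p,K,np.array(m["distortion"],float)).reshape(480,640,2)
    P=np.dstack([n[...,0]*d,n[...,1]*d,d]); return P@T[:3,:3].T+T[:3,3]
def snap(cam,f=None):
    T=world_T(cam); im,d=read_camera(cam)
    if f: cv2.imwrite("pics/"+f,im[...,::-1])
    return im,d,T,cloud(cam,d,T)
E
python3 - <<'E'
from h import *
s=monitor.read_state(); print({k:np.round(v,3) for k,v in s.items()})
for c in ("top","side"):
    im,d,T,P=snap(c,c+"0.png"); print(c,T[:3,3].round(3))
    np.savez("pics/"+c+"0.npz",P=P)
    for n in ("handle_grip","flywheel","dispenser","pan","balance","dish3_centre","square_bottle","beaker","timer"):
        for r in nets.boxes_of(c,n)[:2]: print(c,n,round(r["p"],2),(T[:3,:3]@r["centre"]+T[:3,3]).round(3))
E
```

```text
{'time': np.float64(0.0), 'joints': array([ 1.302,  0.265,  1.605,  0.   ,  1.274, -0.037]), 'joint_vel': array([-0.002,  0.001, -0.002,  0.001,  0.001,  0.002]), 'joint_torque': array([ 2.0000e-03, -5.0212e+01, -3.5687e+01,  7.3000e-02,  3.0000e-02,
       -0.0000e+00]), 'tool_pos': array([0.155, 0.656, 0.254]), 'eef_rot': array([-3.63e-01, -3.12e+00,  3.00e-03]), 'wrist_force': array([-0.201,  0.848, -0.872]), 'ft_torque': array([0.001, 0.022, 0.03 ]), 'finger_force': np.float64(0.0), 'opening': np.float64(0.088)}
top [ 0.403 -0.207  1.148]
top handle_grip 0.74 [ 0.654 -0.203  0.018]
top handle_grip 0.52 [ 0.669 -0.065  0.124]
top flywheel 0.6 [ 0.638 -0.066  0.026]
top dispenser 0.77 [ 0.572 -0.07   0.028]
top pan 0.63 [ 0.505 -0.281  0.041]
top balance 0.79 [ 0.51  -0.279  0.04 ]
top dish3_centre 0.98 [ 0.542 -0.068  0.092]
top square_bottle 0.68 [ 0.658 -0.2    0.018]
top square_bottle 0.65 [ 0.648 -0.365  0.076]
top beaker 0.68 [ 0.657 -0.201  0.017]
top beaker 0.53 [ 0.571 -0.068  0.029]
top timer 0.84 [ 0.793 -0.03   0.015]
side [-0.037  0.177  0.69 ]
side handle_grip 0.92 [ 0.663 -0.062  0.095]
side flywheel 0.65 [ 0.661 -0.053  0.029]
side flywheel 0.65 [ 0.641 -0.353  0.067]
side dispenser 0.67 [ 0.517 -0.052  0.027]
side pan 0.68 [ 0.496 -0.27   0.037]
side balance 0.76 [ 0.49  -0.269  0.04 ]
side dish3_centre 0.88 [ 0.543 -0.068  0.088]
side dish3_centre 0.55 [ 0.664 -0.052  0.027]
side square_bottle 0.7 [ 0.641 -0.354  0.064]
side beaker 0.73 [ 0.632 -0.203  0.044]
side timer 0.85 [ 0.78  -0.023  0.018]
```

View pics/top0.png

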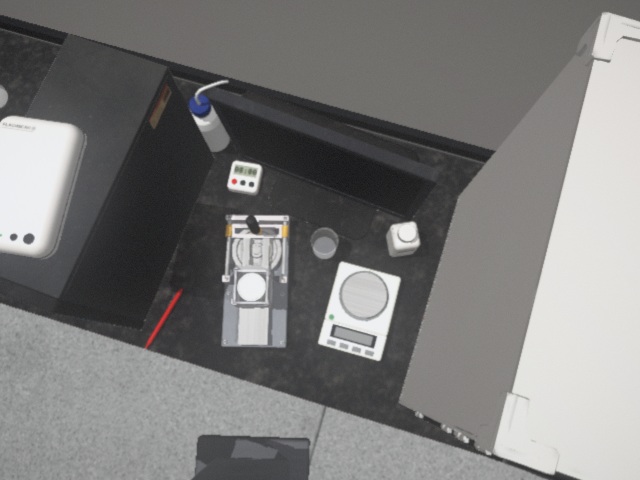

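View pics/side0.png

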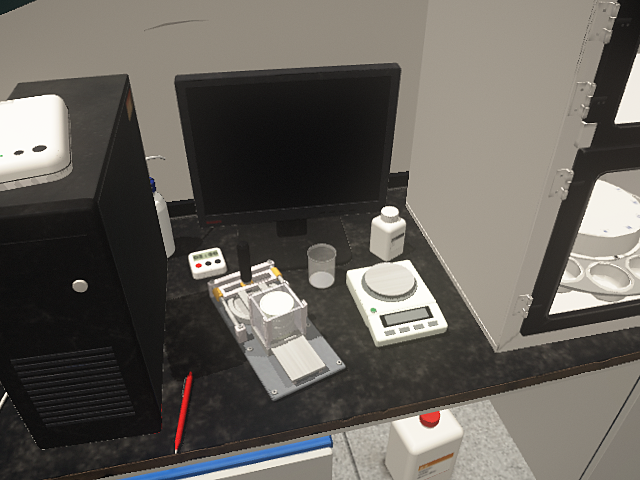

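The top view has the dispenser outlet facing down-image (toward the robot), with the handle at (252,224), the stack at (251,287) and the pan at (364,296). The side view agrees. Next I fit the poses from depth.

```bash
cat > fit.py <<'E'
from h import *
for c in ("top","side"):
    P=np.load(f"pics/{c}0.npz")["P"].reshape(-1,3); x,y,z=P.T
    def fit(mask,n):
        q=P[mask]; r=cv2.minAreaRect((q[:,:2]*1000).astype(np.float32)); print(c,n,len(q),np.round(r[0],1),np.round(r[1],1),round(r[2],1),"med",q.mean(0).round(4))
    box=(x>.40)&(x<.76)&(y>-.145)&(y<.02)
    fit(box&(z>.006)&(z<.019),"plate")
    fit(box&(abs(z-.03)<.005)&(x<.5),"ledge")
    fit(box&(z>.084)&(z<.1)&(np.hypot(x-.543,y+.068)<.027),"dish3")
    fit(box&(z>.045)&(z<.14)&(x>.63),"handle")
    fit(box&(z>.1)&(z<.14)&(x>.63),"handletop")
    b=(x>.40)&(x<.65)&(y>-.36)&(y<-.18)
    fit(b&(z>.047)&(z<.058),"pan"); fit(b&(z>.033)&(z<.046),"housing")
    t=(z>.1)&(z<.35)
    for ys in np.arange(-.3,.5,.1):
        for a,zz in ((.1,.3),):
            m=(z>a)&(z<zz)&(abs(y-ys)<.02)&((x>.74)|(y>.1)); 
            if m.sum()>5: print("  obst y%.1f minx %.3f"%(ys,np.percentile(x[m],2)))
E
python3 fit.py
```

```text
top plate 3071 [596.5 -71.3] [137.8 331.2] 87.6 med [ 0.5574 -0.0811  0.0114]
top ledge 900 [469.5 -67.5] [61.8 59.9] 1.8 med [ 0.4689 -0.0678  0.0294]
top dish3 579 [543.4 -68.6] [51.  52.3] 4.2 med [ 0.5437 -0.0678  0.0887]
top handle 241 [679.3 -61.7] [ 42.6 125. ] 0.2 med [ 0.6709 -0.065   0.0954]
top handletop 129 [668.7 -63.1] [20.8 20.7] 58.2 med [ 0.6666 -0.0642  0.1235]
top pan 1576 [ 573.3 -270.8] [178.2 152.6] 89.9 med [ 0.5436 -0.2881  0.0513]
top housing 3133 [ 535.8 -269.7] [179.2 224.7] 89.2 med [ 0.5139 -0.2807  0.0383]
  obst y-0.3 minx 0.933
  obst y-0.2 minx 0.741
  obst y-0.1 minx 0.769
  obst y0.0 minx 0.872
  obst y0.1 minx 0.586
  obst y0.2 minx 1.068
  obst y0.3 minx 1.095
  obst y0.4 minx 1.121
side plate 3384 [595.9 -72.6] [143.7 328.5] 89.7 med [ 0.517  -0.0565  0.0126]
side ledge 1237 [468.9 -69.4] [62.7 61.9] 0.9 med [ 0.4669 -0.0679  0.0306]
side dish3 586 [544.1 -67.9] [51.4 52. ] 26.8 med [ 0.5437 -0.0677  0.0894]
side handle 521 [679.1 -64.6] [ 45.6 123.3] 0.7 med [ 0.6652 -0.0613  0.0913]
side handletop 225 [666.7 -62.3] [21.7 17.9] 60.2 med [ 0.664  -0.0619  0.1183]
side pan 1458 [ 573. -270.] [153.2 178. ] 0.1 med [ 0.5518 -0.2841  0.0522]
side housing 3322 [ 536.7 -270.7] [226.4 178.7] 0.1 med [ 0.5066 -0.2713  0.0391]
  obst y-0.2 minx 0.740
  obst y-0.1 minx 0.768
  obst y0.0 minx 0.875
  obst y0.1 minx 0.585
  obst y0.2 minx 0.466
  obst y0.3 minx 0.498
```

```bash
cat > fit2.py <<'E'
from h import *
A=[]
for c in ("top","side"):
    P=np.load(f"pics/{c}0.npz")["P"].reshape(-1,3); x,y,z=P.T; A.append(P)
    # plate long edges: extreme y per x-slice
    for nm,pc,f in (("right",1,np.min),("left",99,np.max)):
        e=[]
        for xs in np.arange(.445,.61,.006):
            q=y[(abs(x-xs)<.003)&(abs(z-.012)<.004)&(y>-.145)&(y<.01)]
            if len(q)>3: e.append((xs,f(q)))
        e=np.array(e); k=np.polyfit(*e.T,1); res=e[:,1]-np.polyval(k,e[:,0]); g=abs(res-np.median(res))<.004; k=np.polyfit(*e[g].T,1)
        print(c,nm,"slope",k[0].round(4),"y@.63",np.polyval(k,.63).round(4),g.sum())
    q=P[(abs(z-.052)<.004)&(np.hypot(x-.545,y+.283)<.06)][:,:2]
    C,r=cv2.minEnclosingCircle((q*1000).astype(np.float32)); h=cv2.convexHull((q*1000).astype(np.float32)); print(c,"pan",C,r,cv2.fitEllipse(h))
P=np.vstack(A); P=P[(P[:,2]>.14)&(P[:,2]<.45)&(abs(P[:,0]-.65)<.3)&(abs(P[:,1]+.07)<.25)]
for a in range(0,180,15):
    u=np.array([np.cos(np.radians(a)),np.sin(np.radians(a))]); v=np.array([-u[1],u[0]]); best=9
    for t in np.arange(0,6.28,.3):
        c=np.array([.63+.038*np.cos(t),-.067+.038*np.sin(t)]); d=P[:,:2]-c
        dx=np.maximum(abs(d@u)-.0935,0); dy=np.maximum(abs(d@v)-.0375,0); best=min(best,np.hypot(dx,dy).min())
    print(a,round(best*1000))
E
python3 fit2.py
```

```text
top right slope 0.0148 y@.63 -0.1302 28
top left slope -0.0316 y@.63 -0.0088 22
top pan (542.8458251953125, -288.2299499511719) 46.04132080078125 ((541.8131713867188, -288.481201171875), (88.55970001220703, 90.0289535522461), 97.36090087890625)
side right slope 0.3231 y@.63 -0.0872 2
side left slope 0.0129 y@.63 -0.0021 28
side pan (543.3255004882812, -289.72540283203125) 46.96978759765625 ((542.1697998046875, -290.1475830078125), (89.11870574951172, 92.38371276855469), 50.71377182006836)
0 0
15 1
30 9
45 24
60 25
75 28
90 23
105 14
120 2
135 0
150 0
165 1
```

```bash
cat > go.py <<'E'
import sys
from h import *
# args: x y z [yaw_of_tool_y_deg]; prints remaining shift in tool units
s=monitor.read_state(); Rm=R.from_rotvec(s["eef_rot"]).as_matrix(); p=s["tool_pos"].copy() if hasattr(s["tool_pos"],"copy") else np.array(s["tool_pos"])
print("t",round(s["time"],2),"tcp",np.round(p,4),"yawY",np.degrees(np.arctan2(Rm[1,1],Rm[0,1])).round(1),"z",Rm[:,2].round(3),"j",np.round(s["joints"],2),"open",s["opening"],"ff",s["finger_force"],"F",np.round(s["wrist_force"],1))
for a in sys.argv[1:]:
    w=np.array(list(map(float,a.split(",")))); print(w,"units",(Rm.T@(w-p)/.075).round(3)); p=w
E
python3 go.py .155,.42,.256 .33,.2,.256 .41,0,.256 .45,-.064,.256 .667,-.063,.2
```

```text
t 1.0 tcp [0.1551 0.6569 0.2557] yawY 76.7 z [ 0. -0. -1.] j [ 1.3   0.26  1.6  -0.    1.27 -0.04] open 0.08788393860055169 ff 0.0 F [-0.1 -0.7 -0.2]
[0.155 0.42  0.256] units [-0.725 -3.075 -0.004]
[0.33  0.2   0.256] units [-2.945 -2.319  0.   ]
[0.41  0.    0.256] units [-1.651 -2.35   0.   ]
[ 0.45  -0.064  0.256] units [-0.715 -0.708  0.   ]
[ 0.667 -0.063  0.2  ] units [-2.813  0.678  0.747]
```

jog_arm([
  [-0.145,-0.615,0,0,0,0],
  [-0.145,-0.615,0,0,0,0],
  [-0.145,-0.615,0,0,0,0],
  [-0.145,-0.615,0,0,0,0],
  [-0.145,-0.615,0,0,0,0],
  [-0.59,-0.46,0,0,0,0],
  [-0.59,-0.46,0,0,0,0],
  [-0.59,-0.46,0,0,0,0],
  [-0.59,-0.46,0,0,0,0],
  [-0.59,-0.46,0,0,0,0],
])

```text
time: 2.25
tool_pos: [0.3316, 0.1998, 0.2562]
eef_rot: [0.363, 3.119, 0.002]
wrist_force: [0.5, 1.3, -0.5]
opening: 0.0883
finger_force: 0.0
```

jog_arm([
  [-0.33,-0.47,0,0,0,0],
  [-0.33,-0.47,0,0,0,0],
  [-0.33,-0.47,0,0,0,0],
  [-0.33,-0.47,0,0,0,0],
  [-0.33,-0.47,0,0,0,0],
  [-0.36,-0.35,0,0,0,0],
  [-0.36,-0.35,0,0,0,0],
  [0,0,0,0,0,0],
])

```text
time: 3.25
tool_pos: [0.452, -0.0639, 0.2559]
eef_rot: [0.368, 3.12, -0.0]
wrist_force: [-0.5, 0.0, -0.3]
opening: 0.0884
finger_force: 0.0
```

```bash
python3 go.py .45,-.064,.256 .667,-.063,.2
```

```text
t 3.25 tcp [ 0.452  -0.0639  0.2559] yawY 76.5 z [ 0. -0. -1.] j [-0.19 -0.16  2.05 -0.    1.25 -1.53] open 0.08837673215856093 ff 0.0 F [-0.5  0.  -0.3]
[ 0.45  -0.064  0.256] units [ 0.026 -0.008 -0.002]
[ 0.667 -0.063  0.2  ] units [-2.811  0.687  0.747]
```

jog_arm([
  [-0.4,0.098,0,0,0,0],
  [-0.4,0.098,0,0,0,0],
  [-0.4,0.098,0.1,0,0,0],
  [-0.4,0.098,0.1,0,0,0],
  [-0.4,0.098,0.15,0,0,0],
  [-0.4,0.098,0.2,0,0,0],
  [-0.41,0.098,0.2,0,0,0],
  [0,0,0,0,0,0],
])

```text
time: 4.25
tool_pos: [0.6679, -0.0591, 0.1975]
eef_rot: [-0.361, -3.117, -0.001]
wrist_force: [-0.7, 0.3, -0.1]
opening: 0.0882
finger_force: 0.0
```

```bash
python3 go.py .667,-.063,.119; python3 - <<'E'
from h import *
im,d,T,P=snap("wrist","w1.png")
q=P.reshape(-1,3); q=q[(q[:,2]>.1)&(q[:,2]<.14)&(np.hypot(q[:,0]-.667,q[:,1]+.063)<.03)]
print(len(q)); 
if len(q)>5: print(q.mean(0),cv2.minEnclosingCircle((q[:,:2]*1000).astype(np.float32)))
E
```

```text
t 4.25 tcp [ 0.6679 -0.0591  0.1975] yawY 76.8 z [-0.003  0.001 -1.   ] j [-0.13  0.3   1.67  0.    1.18 -1.47] open 0.08821623161719788 ff 0.0 F [-0.7  0.3 -0.1]
[ 0.667 -0.063  0.119] units [-0.003 -0.053  1.046]
1594
[ 0.66617157 -0.06379957  0.12490077] ((669.3638916015625, -64.78411865234375), 11.064390182495117)
```

View pics/w1.png

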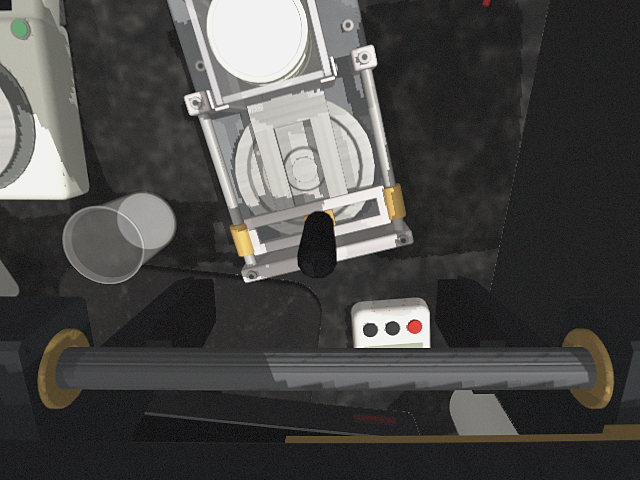

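The wrist view shows the black handle at (318,245), centred between the fingers, with the stack at (257,35). I descend and grip.

jog_arm([
  [0,-0.06,0.26,0,0,0],
  [0,0,0.26,0,0,0],
  [0,0,0.26,0,0,0],
  [0,0,0.26,0,0,0],
  [0,0,0,0,0,0],
])

```text
time: 4.92
tool_pos: [0.665, -0.0647, 0.1183]
eef_rot: [-0.363, -3.115, -0.0]
wrist_force: [-0.6, 0.5, -0.0]
opening: 0.088
finger_force: 0.0
```

jog_arm([
  [0,0,0,0,0,0],
  [0,0,0,0,0,0],
  [0,0,0,0,0,0],
  [0,0,0,0,0,0],
  [0,0,0,0,0,0],
  [0,0,0,0,0,0],
], jaw=0, force=25)

```text
time: 5.68
tool_pos: [0.667, -0.0649, 0.1215]
eef_rot: [-0.363, -3.121, 0.0]
wrist_force: [-0.3, 1.0, -0.3]
opening: 0.0302
finger_force: 0.0
```

```bash
cat > circ.py <<'E'
from h import *
s=monitor.read_state(); Rm=R.from_rotvec(s["eef_rot"]).as_matrix(); p=np.array(s["tool_pos"])
c=np.array([.6297,-.0667]); xd=np.array([-1,-.014]); yd=np.array([.014,-1])
d=p[:2]-c; q0=np.arctan2(d@yd,-(d@xd)); print("tcp",p.round(4),"r",np.hypot(*d).round(4),"q",q0.round(3),"F",np.round(s["wrist_force"],1),"open",s["opening"],"ff",s["finger_force"],"t",s["time"])
import sys
q=q0%(2*np.pi) if len(sys.argv)>2 else q0
qe=float(sys.argv[1]); n=int(np.ceil((qe-q)/.19)); prev=p.copy()
for a in np.linspace(q,qe,n+1)[1:]:
    w=np.append(c+.038*(-np.cos(a)*xd+np.sin(a)*yd),.119); print(round(a,2),(Rm.T@(w-prev)/.075).round(3)); prev=w
E
python3 circ.py 3.3
```

```text
tcp [ 0.667  -0.0649  0.1215] r 0.0374 q -0.035 F [-0.3  1.  -0.3] open 0.030220887154767305 ff 0.0 t 5.675
0.15 [-0.026 -0.09   0.033]
0.34 [-0.    -0.094  0.   ]
0.52 [ 0.017 -0.092  0.   ]
0.71 [ 0.034 -0.087  0.   ]
0.89 [ 0.049 -0.08   0.   ]
1.08 [ 0.063 -0.069  0.   ]
1.26 [ 0.075 -0.057  0.   ]
1.45 [ 0.084 -0.042  0.   ]
1.63 [ 0.09  -0.026  0.   ]
1.82 [ 0.093 -0.009  0.   ]
2.0 [0.093 0.009 0.   ]
2.19 [0.09  0.026 0.   ]
2.37 [0.084 0.042 0.   ]
2.56 [0.075 0.057 0.   ]
2.74 [0.063 0.069 0.   ]
2.93 [ 0.049  0.08  -0.   ]
3.11 [ 0.033  0.088 -0.   ]
3.3 [ 0.017  0.092 -0.   ]
```

jog_arm([
  [0,0,0,0,0,0],
  [0,0,0,0,0,0],
  [0,0,0,0,0,0],
  [0,0,0,0,0,0],
])

```text
time: 6.18
tool_pos: [0.6671, -0.0647, 0.1215]
eef_rot: [0.363, 3.12, 0.0]
wrist_force: [0.7, 2.5, -0.8]
opening: 0.0207
finger_force: 25.0
```

```bash
python3 circ.py 3.3|head -4
```

```text
tcp [ 0.6671 -0.0647  0.1215] r 0.0375 q -0.039 F [ 0.7  2.5 -0.8] open 0.020718616625114417 ff 24.999949308112264 t 6.175
0.15 [-0.024 -0.09   0.033]
0.33 [-0.001 -0.094 -0.   ]
0.52 [ 0.017 -0.092 -0.   ]
```

jog_arm([
  [-0.012,-0.09,0.01,0,0,0],
  [-0.001,-0.094,0,0,0,0],
  [0.017,-0.092,0,0,0,0],
  [0.034,-0.087,0,0,0,0],
  [0.049,-0.08,0,0,0,0],
  [0.063,-0.069,0,0,0,0],
  [0.075,-0.057,0,0,0,0],
  [0.084,-0.042,0,0,0,0],
])

```text
time: 7.18
tool_pos: [0.6351, -0.1038, 0.1214]
eef_rot: [0.364, 3.117, 0.003]
wrist_force: [4.8, 7.0, 2.4]
opening: 0.0209
finger_force: 25.0
```

```bash
python3 circ.py 3.3
```

```text
tcp [ 0.6351 -0.1038  0.1214] r 0.0375 q 1.44 F [4.8 7.  2.4] open 0.020927121766524556 ff 25.000107418745756 t 7.175
1.63 [ 0.088 -0.033  0.032]
1.81 [ 0.094 -0.009 -0.   ]
2.0 [ 0.094  0.008 -0.   ]
2.18 [ 0.091  0.025 -0.   ]
2.37 [ 0.084  0.042 -0.   ]
2.56 [ 0.075  0.057 -0.   ]
2.74 [ 0.063  0.07  -0.   ]
2.93 [0.049 0.08  0.   ]
3.11 [0.034 0.088 0.   ]
3.3 [0.017 0.093 0.   ]
```

jog_arm([
  [0.089,-0.025,0,0,0,0],
  [0.094,-0.009,0,0,0,0],
  [0.094,0.008,0,0,0,0],
  [0.091,0.025,0,0,0,0],
  [0.084,0.042,0,0,0,0],
  [0.075,0.057,0,0,0,0],
  [0.063,0.07,0,0,0,0],
  [0.049,0.08,0,0,0,0],
  [0.034,0.088,0,0,0,0],
  [0.017,0.093,0,0,0,0],
])

```text
time: 8.43
tool_pos: [0.5913, -0.0611, 0.1213]
eef_rot: [0.363, 3.12, -0.001]
wrist_force: [2.9, -3.0, 5.1]
opening: 0.0211
finger_force: 25.0
```

```bash
python3 circ.py 6.28 1; python3 - <<'E'
from h import *
im,d,T,P=snap("side","s2.png"); q=P.reshape(-1,3)
q=q[(abs(q[:,2]-.045)<.004)&(q[:,0]<.52)&(q[:,0]>.42)&(abs(q[:,1]+.068)<.04)]; print(len(q),q.mean(0) if len(q) else 0, cv2.minEnclosingCircle((q[:,:2]*1000).astype(np.float32)) if len(q)>3 else 0)
E
```

```text
tcp [ 0.5913 -0.0611  0.1213] r 0.0388 q -2.983 F [ 2.9 -3.   5.1] open 0.0210989474018004 ff 24.999732300639153 t 8.425
3.49 [-0.011  0.095  0.031]
3.67 [-0.018  0.093 -0.   ]
3.86 [-0.035  0.088 -0.   ]
4.05 [-0.05  0.08 -0.  ]
4.23 [-0.064  0.069  0.   ]
4.42 [-0.076  0.056  0.   ]
4.6 [-0.085  0.041  0.   ]
4.79 [-0.091  0.024  0.   ]
4.98 [-0.094  0.007  0.   ]
5.16 [-0.094 -0.01   0.   ]
5.35 [-0.09  -0.028  0.   ]
5.54 [-0.083 -0.044  0.   ]
5.72 [-0.074 -0.059  0.   ]
5.91 [-0.062 -0.071  0.   ]
6.09 [-0.048 -0.081  0.   ]
6.28 [-0.032 -0.089  0.   ]
0 0 0
```

View pics/s2.png

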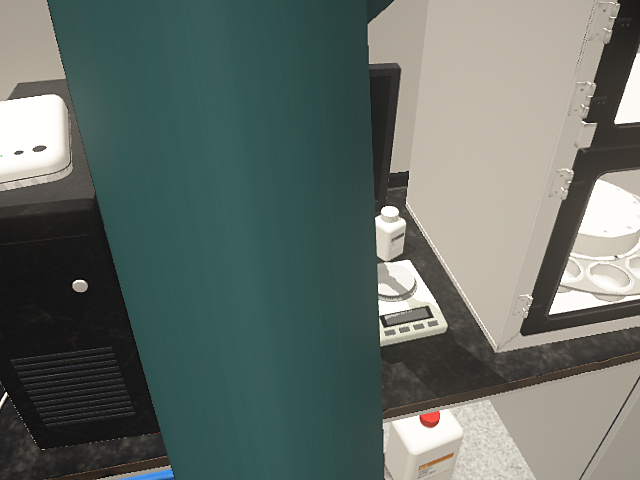

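The arm covers the dispenser in the side view, but the handle's path shows half a turn (q about 3.3). I'll finish the turn.

jog_arm([
  [-0.005,0.095,0,0,0,0],
  [-0.018,0.093,0,0,0,0],
  [-0.035,0.088,0,0,0,0],
  [-0.05,0.08,0,0,0,0],
  [-0.064,0.069,0,0,0,0],
  [-0.076,0.056,0,0,0,0],
  [-0.085,0.041,0,0,0,0],
  [-0.091,0.024,0,0,0,0],
  [0,0,0,0,0,0],
])

```text
time: 9.6
tool_pos: [0.6308, -0.0279, 0.1213]
eef_rot: [-0.362, -3.119, -0.0]
wrist_force: [-1.4, 0.1, 8.5]
opening: 0.0208
finger_force: 25.0
```

```bash
python3 circ.py 6.26 1
```

```text
tcp [ 0.6308 -0.0279  0.1213] r 0.0388 q -1.528 F [-1.4  0.1  8.5] open 0.020797798359151187 ff 25.000071683898568 t 9.6
4.94 [-0.097  0.     0.031]
5.13 [-0.095 -0.008 -0.   ]
5.32 [-0.092 -0.025 -0.   ]
5.51 [-0.085 -0.042 -0.   ]
5.7 [-0.076 -0.057 -0.   ]
5.88 [-0.064 -0.07  -0.   ]
6.07 [-0.05  -0.081 -0.   ]
6.26 [-0.034 -0.089 -0.   ]
```

jog_arm([
  [-0.097,0.002,0,0,0,0],
  [-0.095,-0.008,0,0,0,0],
  [-0.092,-0.025,0,0,0,0],
  [-0.085,-0.042,0,0,0,0],
  [-0.076,-0.057,0,0,0,0],
  [-0.064,-0.07,0,0,0,0],
  [-0.05,-0.081,0,0,0,0],
  [-0.017,-0.045,0,0,0,0],
  [-0.017,-0.045,0,0,0,0],
  [0,0,0,0,0,0],
])

```text
time: 10.85
tool_pos: [0.6673, -0.0649, 0.1213]
eef_rot: [-0.363, -3.118, -0.001]
wrist_force: [-1.2, -0.0, 9.1]
opening: 0.0208
finger_force: 25.0
```

```bash
python3 circ.py 6.28 1
```

```text
tcp [ 0.6673 -0.0649  0.1213] r 0.0376 q -0.033 F [-1.2 -0.   9.1] open 0.020788347069433083 ff 25.000329539179802 t 10.85
6.28 [-0.009 -0.013  0.031]
```

jog_arm([
  [0,0,0,0,0,0],
  [0,0,0,0,0,0],
  [0,0,0,0,0,0],
  [0,0,0,0,0,0],
  [0,0,0,0,0,0],
  [0,0,0,0,0,0],
], jaw=0.9)

```text
time: 11.6
tool_pos: [0.6683, -0.0658, 0.1207]
eef_rot: [-0.363, -3.12, -0.0]
wrist_force: [0.5, -0.0, -0.3]
opening: 0.078
finger_force: 0.0
```

jog_arm([
  [0,0,-0.2,0,0,0],
  [0,0,-0.4,0,0,0],
  [0,0,-0.4,0,0,0],
  [0,0,-0.4,0,0,0],
  [0.4,0,-0.2,0,0,0],
  [0.4,-0.1,0,0,0,0],
  [0.4,-0.1,0,0,0,0],
  [0.4,-0.1,0,0,0,0],
  [0.4,-0.1,0,0,0,0],
  [0,0,0,0,0,0],
])

```text
time: 12.85
tool_pos: [0.5142, -0.0605, 0.242]
eef_rot: [0.364, 3.119, -0.0]
wrist_force: [0.1, 0.2, 0.3]
opening: 0.0793
finger_force: 0.0
```

```bash
python3 - <<'E'
from h import *
im,d,T,P=snap("wrist","w2.png"); q=P.reshape(-1,3)
for n in ("dish0","dish3_centre","handle_grip"):
    for r in nets.boxes_of("wrist",n)[:3]: print(n,round(r["p"],2),(T[:3,:3]@r["centre"]+T[:3,3]).round(3))
q=q[(abs(q[:,2]-.045)<.004)&(q[:,0]<.505)&(q[:,0]>.42)&(abs(q[:,1]+.068)<.04)]; print(len(q),q.mean(0) if len(q) else 0, cv2.minEnclosingCircle((q[:,:2]*1000).astype(np.float32)) if len(q)>3 else 0)
E
python3 go.py .4717,-.0689,.22
```

```text
dish0 0.95 [ 0.471 -0.073  0.043]
dish0 0.26 [ 0.542 -0.064  0.027]
dish3_centre 0.93 [ 0.544 -0.071  0.076]
dish3_centre 0.27 [ 0.547 -0.062  0.028]
dish3_centre 0.15 [ 0.471 -0.071  0.04 ]
handle_grip 0.88 [ 0.663 -0.062  0.121]
3669 [ 0.47320928 -0.06942618  0.04462556] ((473.7162780761719, -69.62312316894531), 27.57177734375)
t 13.05 tcp [ 0.5166 -0.0606  0.2415] yawY 76.7 z [ 0.002 -0.    -1.   ] j [-0.16 -0.02  1.95  0.    1.21 -1.5 ] open 0.07926286345447371 ff 0.0 F [ 0.7 -0.7  0.7]
[ 0.4717 -0.0689  0.22  ] units [ 0.558 -0.246  0.286]
```

View pics/w2.png

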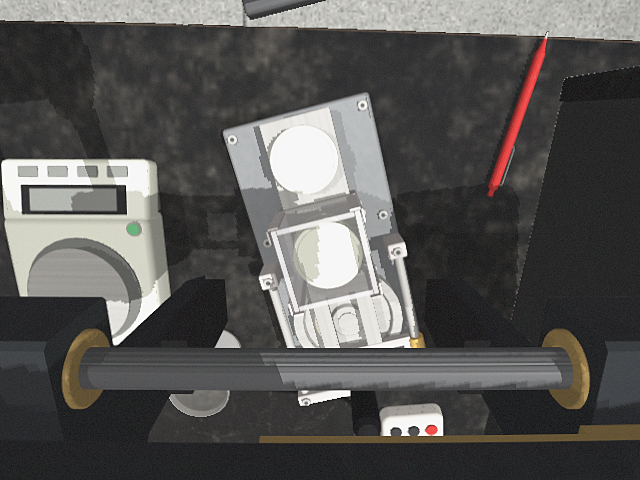

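The dish lies on the ledge at (303,160), the stack is in the magazine at (327,254), and the handle is parked. I turn the tool to the dispenser's y axis and move over the dish.

jog_arm([
  [0.2,-0.08,0,0,0,-0.0785],
  [0.2,-0.1,0,0,0,-0.0785],
  [0.2,-0.1,0,0,0,0],
  [0,0,0.4,0,0,0],
  [0,0,0.4,0,0,0],
  [0,0,0.4,0,0,0],
  [0,0,0,0,0,0],
  [0,0,0,0,0,0],
], jaw=0.95)

```text
time: 14.05
tool_pos: [0.4696, -0.0767, 0.1517]
eef_rot: [-0.022, 3.14, -0.0]
wrist_force: [0.1, 1.2, 0.3]
opening: 0.0841
finger_force: 0.0
```

```bash
python3 go.py .468,-.0692,.050; python3 - <<'E'
from h import *
im,d,T,P=snap("wrist"); q=P.reshape(-1,3)
q=q[(abs(q[:,2]-.045)<.004)&(q[:,0]<.505)&(q[:,0]>.42)&(abs(q[:,1]+.068)<.04)]; print(len(q),q.mean(0) if len(q) else 0, cv2.minEnclosingCircle((q[:,:2]*1000).astype(np.float32)) if len(q)>3 else 0)
E
```

```text
t 14.05 tcp [ 0.4696 -0.0767  0.1517] yawY 90.8 z [ 0.001 -0.    -1.   ] j [-0.21 -0.02  2.13 -0.    1.04 -1.8 ] open 0.08412389891503598 ff 0.0 F [0.1 1.2 0.3]
[ 0.468  -0.0692  0.05  ] units [0.022 0.101 1.356]
5977 [ 0.47279652 -0.06975676  0.04464423] ((473.6855773925781, -69.55430603027344), 27.729280471801758)
```

jog_arm([
  [0.022,0.097,0.2,0,0,0],
  [0,0,0.3,0,0,0],
  [0,0,0.3,0,0,0],
  [0,0,0.25,0,0,0],
  [0,0,0.15,0,0,0],
  [0,0,0.1,0,0,0],
  [0,0,0,0,0,0],
  [0,0,0,0,0,0],
])

```text
time: 15.1
tool_pos: [0.4676, -0.0693, 0.0538]
eef_rot: [-0.023, 3.14, -0.0]
wrist_force: [-0.2, 0.4, 0.2]
opening: 0.0838
finger_force: 0.0
```

```bash
python3 go.py .468,-.0696,.050
```

```text
t 15.1 tcp [ 0.4676 -0.0693  0.0538] yawY 90.8 z [ 0.001 -0.    -1.   ] j [-0.2   0.11  2.2   0.    0.83 -1.79] open 0.08381062168633467 ff 0.0 F [-0.2  0.4  0.2]
[ 0.468  -0.0696  0.05  ] units [-0.005 -0.005  0.051]
```

jog_arm([
  [0,0,0.05,0,0,0],
  [0,0,0,0,0,0],
  [0,0,0,0,0,0],
  [0,0,0,0,0,0],
  [0,0,0,0,0,0],
  [0,0,0,0,0,0],
  [0,0,0,0,0,0],
], jaw=0.4, force=12)

```text
time: 15.98
tool_pos: [0.4671, -0.0692, 0.0495]
eef_rot: [-0.023, 3.141, -0.0]
wrist_force: [-1.4, 0.6, 1.6]
opening: 0.0548
finger_force: 12.0
```

```bash
python3 go.py .468,-.0696,.050
```

```text
t 15.97 tcp [ 0.4671 -0.0692  0.0495] yawY 90.8 z [ 0. -0. -1.] j [-0.2   0.12  2.21 -0.    0.82 -1.79] open 0.054753092313537685 ff 12.000083774328232 F [-1.4  0.6  1.6]
[ 0.468  -0.0696  0.05  ] units [-0.012 -0.006 -0.006]
```

The grip is good (54.8 mm, 12 N). I lift, then turn so the gripper's long side stays clear of the cabinet.

jog_arm([
  [0,0,-0.1,0,0,0],
  [0,0,-0.25,0,0,0],
  [0,0,-0.35,0,0,0],
  [0,0,-0.35,0,0,0],
  [0,0,-0.35,0,0,0],
  [0,0,-0.3,0,0,0],
  [0,0,-0.2,0,0,0],
  [0,0,0,0,0,0],
], force=15)

```text
time: 16.98
tool_pos: [0.4679, -0.0693, 0.1933]
eef_rot: [-0.023, 3.139, -0.001]
wrist_force: [0.1, -0.5, -0.0]
opening: 0.0547
finger_force: 15.0
```

jog_arm([
  [0,-0.2,0,0,0,0.1],
  [0,-0.2,0,0,0,0.1],
  [0,-0.2,0,0,0,0.1],
  [0,0,0,0,0,0.1],
  [0,0,0,0,0,0.1],
  [0,0,0,0,0,0.1],
  [0,0,0,0,0,0.1],
  [0,0,0,0,0,0.1],
  [0,0,0,0,0,0.1],
  [0,0,0,0,0,0.1],
])

```text
time: 18.23
tool_pos: [0.4598, -0.1131, 0.1904]
eef_rot: [-2.209, -2.23, 0.002]
wrist_force: [-0.7, -0.4, -1.4]
opening: 0.0549
finger_force: 15.0
```

```bash
python3 go.py .5425,-.283,.19
```

```text
t 18.23 tcp [ 0.4598 -0.1131  0.1904] yawY 0.6 z [-0.002  0.001 -1.   ] j [-0.29 -0.07  2.09  0.    1.12 -0.3 ] open 0.054869636678010765 ff 14.993905574083328 F [-0.7 -0.4 -1.4]
[ 0.5425 -0.283   0.19  ] units [-2.276e+00  1.081e+00  1.000e-03]
```

jog_arm([
  [-0.2,0.1,0,0,0,0],
  [-0.35,0.165,0,0,0,0],
  [-0.35,0.165,0,0,0,0],
  [-0.35,0.165,0,0,0,0],
  [-0.35,0.165,0,0,0,0],
  [-0.35,0.165,0,0,0,0],
  [-0.2,0.1,0,0,0,0],
  [-0.125,0.055,0,0,0,0],
  [0,0,0,0,0,0],
  [0,0,0,0,0,0],
])

```text
time: 19.48
tool_pos: [0.5439, -0.2821, 0.1918]
eef_rot: [-2.204, -2.238, -0.0]
wrist_force: [-0.4, -0.9, -0.4]
opening: 0.0538
finger_force: 15.0
```

```bash
python3 go.py .5425,-.283,.0715; python3 - <<'E'
from h import *
im,d,T,P=snap("wrist","w3.png"); q=P.reshape(-1,3)
print([ (round(r["p"],2),(T[:3,:3]@r["centre"]+T[:3,3]).round(3)) for r in nets.boxes_of("wrist","dish0")[:2]])
for n,z,c,rr in (("pan",.052,(.5425,-.289),.055),("held",.188,(.5425,-.289),.05)):
    p=q[(abs(q[:,2]-z)<(.004 if n=="pan" else .012))&(np.hypot(q[:,0]-c[0],q[:,1]-c[1])<rr)]
    if len(p)>5: print(n,len(p),p.mean(0).round(4),p.min(0).round(4),p.max(0).round(4))
E
```

```text
t 19.48 tcp [ 0.5439 -0.2821  0.1918] yawY 0.9 z [-0.001  0.001 -1.   ] j [-0.52  0.19  1.81  0.    1.14 -0.53] open 0.05384016903651439 ff 14.999952614307404 F [-0.4 -0.9 -0.4]
[ 0.5425 -0.283   0.0715] units [-0.013 -0.018  1.604]
[(0.71, array([ 0.541, -0.283,  0.182]))]
pan 9858 [ 0.542  -0.2809  0.0523] [ 0.4973 -0.3195  0.0492] [ 0.5873 -0.2459  0.0546]
held 15014 [ 0.5438 -0.2793  0.1874] [ 0.5015 -0.3172  0.176 ] [ 0.5857 -0.262   0.2   ]
```

View pics/w3.png

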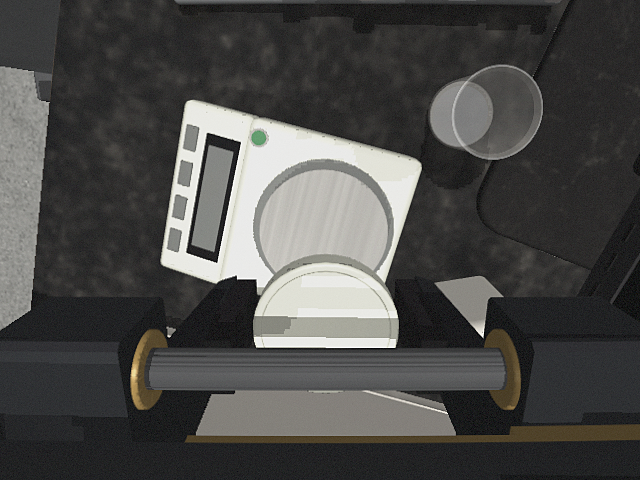

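The dish is held at (325,310) and level, and its computed centre (.544,-.2895) sits over the pan at (322,225). Now I lower it.

jog_arm([
  [-0.015,-0.02,0.2,0,0,0],
  [0,0,0.3,0,0,0],
  [0,0,0.3,0,0,0],
  [0,0,0.3,0,0,0],
  [0,0,0.25,0,0,0],
  [0,0,0.14,0,0,0],
  [0,0,0.06,0,0,0],
  [0,0,0,0,0,0],
  [0,0,0,0,0,0],
])

```text
time: 20.7
tool_pos: [0.5434, -0.2843, 0.0766]
eef_rot: [2.204, 2.237, 0.001]
wrist_force: [-0.4, 0.4, 0.3]
opening: 0.0541
finger_force: 15.0
```

```bash
python3 go.py .5425,-.283,.0715
```

```text
t 20.7 tcp [ 0.5434 -0.2843  0.0766] yawY 0.9 z [ 0.001 -0.001 -1.   ] j [-0.52  0.31  1.89  0.    0.93 -0.54] open 0.054107161424296786 ff 14.999933391809464 F [-0.4  0.4  0.3]
[ 0.5425 -0.283   0.0715] units [ 0.017 -0.012  0.068]
```

jog_arm([
  [0,0,0.025,0,0,0],
  [0,0,0.025,0,0,0],
  [0,0,0,0,0,0],
  [0,0,0,0,0,0],
])

```text
time: 21.2
tool_pos: [0.5427, -0.2839, 0.0719]
eef_rot: [-2.205, -2.238, 0.0]
wrist_force: [-0.1, -1.0, 0.9]
opening: 0.0546
finger_force: 15.0
```

jog_arm([
  [0,0,0.015,0,0,0],
  [0,0,0,0,0,0],
  [0,0,0,0,0,0],
])

```text
time: 21.58
tool_pos: [0.5429, -0.284, 0.0715]
eef_rot: [2.205, 2.238, 0.0]
wrist_force: [-1.9, 1.0, 5.6]
opening: 0.0544
finger_force: 15.0
```

Upward force (5.6 N) shows contact, so I release, let it settle and rise.

jog_arm([
  [0,0,0,0,0,0],
  [0,0,0,0,0,0],
  [0,0,0,0,0,0],
  [0,0,0,0,0,0],
  [0,0,0,0,0,0],
], jaw=0.9, force=5)

```text
time: 22.2
tool_pos: [0.5427, -0.2839, 0.0708]
eef_rot: [-2.205, -2.238, 0.0]
wrist_force: [0.2, 0.1, -0.1]
opening: 0.0796
finger_force: 0.0
```

jog_arm([
  [0,0,-0.15,0,0,0],
  [0,0,-0.3,0,0,0],
  [0,0,-0.4,0,0,0],
  [0,0,-0.4,0,0,0],
  [0,0,-0.4,0,0,0],
  [0,-0.3,-0.2,0,0,0],
  [0,-0.3,0,0,0,0],
  [0,-0.3,0,0,0,0],
  [0,-0.3,0,0,0,0],
  [0,0,0,0,0,0],
])

```text
time: 23.45
tool_pos: [0.4519, -0.2853, 0.2104]
eef_rot: [2.206, 2.236, 0.0]
wrist_force: [0.4, 0.9, 0.7]
opening: 0.0792
finger_force: 0.0
```

```bash
python3 go.py; python3 - <<'E'
from h import *
for c in ("top","wrist"):
    im,d,T,P=snap(c,"f_"+c+".png"); q=P.reshape(-1,3)
    for n in ("dish0","handle_grip"):
        print(c,n,[(round(r["p"],2),(T[:3,:3]@r["centre"]+T[:3,3]).round(3)) for r in nets.boxes_of(c,n)[:3]])
    p=q[(abs(q[:,2]-.067)<.004)&(np.hypot(q[:,0]-.5425,q[:,1]+.289)<.05)]
    if len(p)>5: print("dish top",len(p),p.mean(0).round(4),p.min(0).round(4),p.max(0).round(4))
E
```

```text
t 23.45 tcp [ 0.4519 -0.2853  0.2104] yawY 0.8 z [ 0.001 -0.001 -1.   ] j [-0.61  0.03  1.95 -0.    1.15 -0.62] open 0.07920960640010904 ff 0.0 F [0.4 0.9 0.7]
top dish0 []
top handle_grip [(0.51, array([ 0.667, -0.068,  0.126]))]
wrist dish0 [(0.8, array([ 0.541, -0.292,  0.061]))]
wrist handle_grip [(0.65, array([ 0.571, -0.13 ,  0.01 ]))]
dish top 4554 [ 0.5424 -0.2905  0.0666] [ 0.5156 -0.3188  0.063 ] [ 0.5699 -0.2637  0.0691]
```

View pics/f_wrist.png

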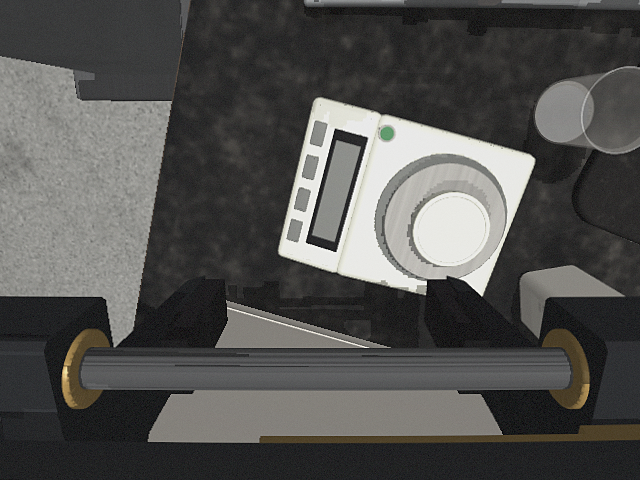

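View pics/f_top.png

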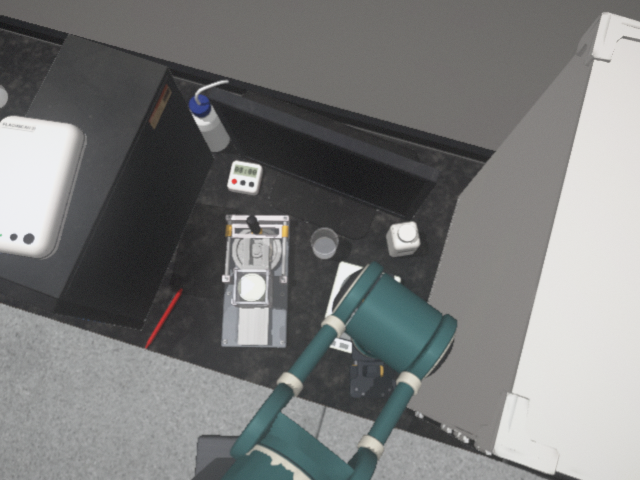

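```bash
python3 - <<'E'
from h import *
im,d,T,P=snap("wrist"); q=P.reshape(-1,3)
def circ(z,t,r):
    p=q[(abs(q[:,2]-z)<t)&(np.hypot(q[:,0]-.5425,q[:,1]+.289)<r)][:,:2]
    h=cv2.convexHull((p*1000).astype(np.float32)); return len(p),cv2.minEnclosingCircle(h),cv2.fitEllipse(h)
print("pan",circ(.0525,.003,.056)); print("dish",circ(.067,.003,.04))
E
```

```text
pan (6285, ((542.4600830078125, -290.69305419921875), 45.21465301513672), ((542.2822875976562, -290.66510009765625), (89.7173843383789, 89.93839263916016), 40.282928466796875))
dish (4545, ((542.9095458984375, -291.4269104003906), 27.70081329345703), ((542.7293090820312, -291.3912658691406), (54.46012878417969, 54.979469299316406), 31.32525062561035))
```

The dish sits within 1 mm of the pan's middle, level and lid up. The handle is parked and the bystanders are unmoved, so I hand in.

```bash
python3 -c "
from h import *
print(hand_in())"
```

```text
the job is handed in; nothing more can be done
None
```

I turned the flywheel one full turn and parked it, set the dispensed dish lid up within about 1 mm of the pan's middle, and handed the job in at about 24 s; no verdict came back.

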